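# Tare the pigment scale with the stylus and hang it up

## Robot

A 6-joint arm with a two-finger parallel gripper is mounted at the origin on the work surface. World frame = base frame: x ahead of the robot, y to its left, z up, the work surface at z = 0. Lengths are in m, angles in rad, forces in N, time in s.
With the tool pointing down it reaches from about 0.35 to 0.95 m from the base axis. Payload 17.4 kg.
Tool frame: the origin (TCP) lies between the finger pads, 19 mm behind the fingertips; this is the grasp point; z points along the fingers, x is the direction in which the jaws open and shut, and the axes are right-handed (so a half turn about z gives the same grasp; the last joint's range is limited). The gripper opens to 93 mm and grips with 3 to 60 N. Pads are 15 mm wide; open, the fingers measure 128 mm over their backs; the gripper's body (75 mm by 188 mm) begins 65 mm behind the grasp point.
Start: joints at [1.095, 0.116, 1.442, -0, 1.584, -0.038], TCP at [0.286, 0.611, 0.237] pointing down, gripper open.
Joint ranges: [-2.83, 2.83], [-0.83, 2.19], [0.07, 2.5], [-1.14, 4.28], [0.01, 3], [-2.97, 2.97]. Speed limits (rad/s): [1.89, 1.89, 2.22, 3.14, 3.14, 3.14].

## Interface

Orientations are given as a unit quaternion [w, x, y, z].
In Python, from rig import bot, optics, spotter gives the robot as it stands.
- The arm moves only by the tool arm_command, never from a script. Its argument "steps" is a list of rows, each an object with "hand": the gripper command: -1 is shut, 1 is fully open, values between are in proportion; "offset": the shift along the tool's x, y, z as a fraction of full scale, a list of three; "roll": the turn about the tool's z as a fraction of full scale. A call has 1 to 12 rows; each row shifts and turns the pose as measured when the row begins, along the tool's axes as they then stand; what a row does not reach is not made up. Full scale, the value 1, is 0.02 m for a shift and 4 degrees for a turn. A row lasts 1/12 s, in which the tool goes at most 41.7 mm and 7.16 degrees, less where a joint would pass 70% of its speed; a pose out of reach is approached as far as the arm can. A call with a number of a shift or a turn outside -1 to 1 is refused whole. A call with a gripper value outside its range is refused whole. The fingers move at their own pace and stop on an object; "grip_force" is the grip in N (left out, the last holds). Time passes only in rows, so rows that do not move let the fingers close. It gives the time, the measured TCP pose, the force and the opening at its end, in the units of the state.
- bot.observe(): the state, without advancing time (a new reading comes with each control period).
- optics.capture(name): name is "side" or "top" or "wrist"; returns a dict with "frame" (480x640x3 uint8, red, green, blue), "fovy" (degrees; the focal length in pixels is half the picture's height over the tangent of half this angle, whatever the lens; pixels are square), "cx", "cy" (the principal point, pixels), "R" (3x3) and "t" (3): a world point X has camera coordinates R X + t. Camera axes: x right, y down, z forward; pixel columns grow to the right and rows downward; lengths in m; the calibration is good to about 2 mm. A picture is of the moment at which its call begins. There is no depth.
- bot.hand_in(): hands the job in, once; it reports no verdict.
Trained networks look in a picture, given as the dict that the camera call returned (one of the last four; its "shot" number tells which), for a name from the list of things; names that differ only in an ending like _2 or _b are one class to them, and where a whole thing is asked for, a point or a joint stands for the part that bears it (a point fixed in the world has none). Each returns a list of dicts, best first, with "score" (0 to 1); they miss things now and then, are a little off and sometimes report something else, mostly with a low value. They report only what shows in the picture. A call takes as long as a camera call. They do not tell look-alikes from the thing itself.
- spotter.search_frame(picture, label): "location" ([x, y, z] in m, in world coordinates, good to about 4 mm: the middle of the surface that is visible of it).
- spotter.masks_of(picture, label): "pixels" (480x640 bool, what is visible of it).
- spotter.landmark_of(picture, label): "location" ([x, y, z] in m, in world coordinates, good to about 4 mm: a listed point, or the origin of a listed thing).
The state is a dict: "time": time; "q": joint angles; "qvel": joint speeds; "effort": joint torques, N m; "position": TCP position; "orientation": TCP orientation; "wrist_force": force on the tool from outside, world axes, zero at the start; "torque": the same for the moment, N m; "opening": opening from 0.0 (shut) to 1.0 (fully open).
Only numpy, scipy, OpenCV 4.12 (cv2) and the standard library are available. Lean on these libraries where they do the work, as an engineer would, in place of code of your own. Each camera call takes 0.05 s, during which the arm holds its last target. There are 200 camera calls.

## Task

Take the stylus out of the open glass jar and push its pin into the round well on the scale's front panel to press the tare button fully down for a moment, then let it spring back. Then hang the stylus upright by its collar across the two rails of the wooden tool rack, at the free end away from the small stamper, and let go. Touch the scale with nothing but the stylus, do not press the button in the square well, and leave the jars, the cup on the scale and the stamper standing where they are.

Things in the scene. Friction and masses are not known exactly. Their poses are not given: they have to be found in the camera images.
- stylus: Stylus, about 70 g, hanging upright by its collar in the open jar's mouth. From the top: round wooden handle 22 mm diameter, 50 mm tall; round steel collar 36 mm diameter, 5 mm thick; straight steel pin 6 mm diameter, 60 mm long, rounded tip. Origin: centre of the collar's underside; z up along the stylus (handle z = 5 to 55 mm, pin z = 0 to -60 mm). Round about z: any grasp yaw does.
- stylus_tip (a point): The lower end of the stylus's pin, 60 mm below the collar's underside on the stylus axis.
- stylus_handle (a point): Good point to grip the stylus: on its axis, 32 mm above the collar's underside. A gripper pointing down with its TCP here keeps its fingertips clear of the collar. 25 N of grip holds it firmly.
- pot: Open clear glass jar that holds the stylus, loose, 350 g: 66 mm diameter body, 36 mm diameter neck with a 28 mm mouth, 80 mm tall; inside floor 6 mm up. Origin: centre of its underside; z up.
- scale: Bench scale, fixed, 220 mm (x) by 180 mm (y). Origin: centre of its underside. Its -x side, facing roughly to the robot, is the front panel, flat top 45 mm above the counter; on it from the right (-y) to the left: round well, square well, dark display window. Behind the panel a round steel pan 130 mm in diameter, top at 63 mm, centred at x = +37 mm.
- tare_well (a point): Centre of the mouth of the round well, level with the panel top (45 mm above the counter), at x = -78, y = -50 mm on the scale. Well 16 mm in diameter, straight down; the grey tare button in it (14 mm diameter) has its top 7 mm below the panel top when at rest.
- tare (a joint): Travel of the tare button: 0 at rest, 0.004 m fully down. It moves straight down; starts to move at about 1.2 N and is fully down at 4 N; springs back by itself.
- units_well (a point): Centre of the mouth of the square well (16 by 16 mm) beside it, 50 mm from the round one; its button is not to be pressed.
- units (a joint): Travel of the button in the square well, 0 at rest, 0.004 m fully down; must stay up.
- cup: Steel weighing cup, loose, 120 g, 60 mm rim diameter, 35 mm tall, standing on the middle of the scale's pan. Origin: centre of its underside.
- rack: Wooden tool rack, fixed, 170 mm (x) by 70 mm (y). Two parallel upright rails along its x, 160 mm long, 8 mm thick, flat tops 85 mm above the counter; open gap of 20 mm between them (middle y = 0), 73 mm deep. Origin: centre of its underside. The stamper hangs near x = -55 mm; x from 0 to +70 mm is free. A tool hangs with its pin in the gap and its collar lying on both rails.
- rack_free (a point): Middle of the free half of the rack: centre of the gap at the height of the rail tops (85 mm above the counter), at x = +35 mm on the rack. The stylus hung here has its collar's underside at this point.
- stamper: Small brass stamper with a short dark wooden handle (18 mm diameter, its top 33 mm above the rails), loose, hanging in the rack at the taken end by a 36 mm collar. Origin: centre of its collar's underside.
- jar_a: Stoppered glass jar full of pigment, loose, 350 g, 66 mm diameter, 86 mm tall, standing near the open jar. Origin: centre of its underside.
- jar_b: A second, like jar_a.
There are look-alikes about, which are no part of the job. What is meant by the stylus is not green or turquoise, and is the larger of those in its own colour.

How it is judged:
On the way, in this order (a step that is already met when the one before it is completed fails the run):
1. the tare button is pressed fully down (at least 3 of its 4 mm) by the stylus (value of joint tare above 0.003 m and contact force between stylus and scale above 0.5 N), for 0.05 s.
2. the stylus is drawn out of the well and the tare button has sprung back (value of joint tare below 0.001 m and z of stylus_tip in the frame of tare_well above 0.003 m), for 0.05 s.
At the end, for the whole second after the job is handed in: The stylus hangs at rest in the free part of the rack, upright (0.12 rad), collar on both rails (4 mm in height, 9 mm from the gap's middle line). Both buttons are up (under 1 mm). The jars, cup and stamper stand upright (0.15 rad) within 25 mm of where they were (z of stylus in the frame of rack_free between -0.004 and 0.004 m and y of stylus in the frame of rack_free between -0.009 and 0.009 m and x of stylus in the frame of rack_free between -0.045 and 0.042 m and angle between stylus's own z axis and vertical below 0.12 rad and linear speed of stylus below 0.02 m/s and value of joint each of tare, units below 0.001 m and distance of each of cup, pot, jar_a, jar_b, stamper from where it was at the start of the episode below 0.025 m and angle between each of cup, pot, jar_a, jar_b, stamper's own z axis and vertical below 0.15 rad); the robot touches nothing.
It fails at once if the robot's arm or fingers touch the scale (contact force between any of the fingers, the arm and scale above 1 N).
It fails at once if the button in the square well is pressed (over 2 mm) (value of joint units above 0.002 m).
It fails at once if a jar, the cup or the stamper is tipped (over 0.5 rad) or pushed away (over 60 mm) (distance of any of cup, pot, jar_a, jar_b, stamper from where it was at the start of the episode above 0.06 m or angle between any of cup, pot, jar_a, jar_b, stamper's own z axis and vertical above 0.5 rad).
It also fails if it takes over 45 s, if anything falls off the work surface, if the arm or the gripper's body presses on something with over 40 N, if the wrist force passes 120 N, or if a joint passes its speed limit or range.

## Working session

There is one attempt and no reset: what is moved stays moved. The work goes in short steps, Python scripts to look and compute and a tool call to move; the robot and the scene stay as the last step left them, time stands still between calls to the robot, and variables do not carry over. Pictures are saved under pics/ and viewed, about 8 in all and at most 12, crops included, and the job is handed in when it is done.

Besides the shell and the picture viewer there is one more tool, called by a JSON object that holds its "method" and its "body". arm_command: Moves the arm, as the interface text tells. Its arguments: {"type":"object","properties":{"steps":{"type":"array"},"grip_force":{"type":"number"}},"required":["steps"]}

```bash
mkdir -p pics; ls; cat > h.py <<'E'
from rig import bot, optics, spotter
import numpy as np, cv2
def save(c,n,crop=None,s=1):
    f=c["frame"][...,::-1]
    if crop: f=f[crop[1]:crop[3],crop[0]:crop[2]]
    cv2.imwrite("pics/"+n,cv2.resize(f,None,fx=s,fy=s))
def pix(c,X):
    p=c["R"]@np.array(X)+c["t"]; f=240/np.tan(np.radians(c["fovy"])/2)
    return np.array([c["cx"]+f*p[0]/p[2],c["cy"]+f*p[1]/p[2]])
def ray(c,u,v,z):
    f=240/np.tan(np.radians(c["fovy"])/2); R=np.array(c["R"]);o=-R.T@c["t"]
    d=R.T@np.array([(u-c["cx"])/f,(v-c["cy"])/f,1]); return o+d*(z-o[2])/d[2]
def find(c,l):
    for r in spotter.landmark_of(c,l)[:4]: print(l,round(r["score"],2),np.round(r["location"],3),pix(c,r["location"]).round())
E
python3 - <<'E'
from h import *
t=optics.capture("top");s=optics.capture("side")
save(t,"t0.png");save(s,"s0.png")
for c in (t,s):
    print(c["cx"],c["cy"],c["fovy"])
    for l in ["stylus","pot","tare_well","units_well","rack_free","stamper","jar_a","cup","scale","rack"]: find(c,l)
print(bot.observe())
E
```

```text
pics
318.2570534144375 245.15297631907956 46.76691821790138
stylus 0.68 [ 0.424 -0.156  0.041] [370. 292.]
stylus 0.65 [ 0.449 -0.258  0.08 ] [418. 278.]
stylus 0.61 [ 0.339 -0.289  0.058] [433. 328.]
stylus 0.57 [ 0.41  -0.337  0.042] [450. 296.]
pot 0.84 [ 0.447 -0.259 -0.001] [412. 282.]
tare_well 0.88 [ 0.495 -0.016  0.048] [308. 262.]
units_well 0.58 [0.504 0.034 0.044] [287. 258.]
rack_free 0.95 [0.464 0.321 0.085] [155. 277.]
stamper 0.46 [0.548 0.297 0.087] [167. 239.]
jar_a 0.87 [ 0.573 -0.3   -0.   ] [426. 229.]
jar_a 0.81 [ 0.507 -0.398  0.002] [469. 255.]
cup 0.62 [0.616 0.009 0.064] [296. 208.]
scale 0.6 [ 0.583  0.018 -0.004] [293. 229.]
322.6315300827 230.8733317605184 49.18742728242219
stylus 0.93 [ 0.413 -0.341  0.04 ] [416. 384.]
stylus 0.93 [ 0.339 -0.288  0.059] [354. 383.]
stylus 0.83 [ 0.449 -0.26   0.079] [390. 323.]
stylus 0.73 [ 0.423 -0.154  0.038] [329. 316.]
pot 0.8 [ 0.449 -0.255  0.001] [384. 356.]
tare_well 0.76 [ 0.494 -0.019  0.042] [305. 259.]
units_well 0.77 [0.504 0.03  0.047] [291. 244.]
rack_free 0.87 [0.464 0.324 0.086] [187. 180.]
stamper 0.45 
[... 211 characters left out ...]
 0.61 [0.491 0.316 0.003] [205. 209.]
{'time': 1.1, 'q': array([ 1.09521353e+00,  1.16028710e-01,  1.44157895e+00, -9.71555285e-06,
        1.58397399e+00, -3.78188283e-02]), 'qvel': array([-0.00194633,  0.00218958, -0.00100849, -0.00027519,  0.00122094,
        0.0011053 ]), 'effort': array([ 5.87215793e-03, -7.20984077e+01, -6.22796631e+01,  7.83137348e-02,
        1.80075568e-02,  2.92751781e-05]), 'position': array([0.28617559, 0.61135904, 0.23743985]), 'orientation': array([1.41987196e-06, 8.43775877e-01, 5.36695695e-01, 7.19920718e-06]), 'wrist_force': array([-0.14272826,  1.03013145,  0.54107174]), 'torque': array([-0.02766043,  0.03872383,  0.0073221 ]), 'opening': 0.997423935571049}
```

View pics/t0.png

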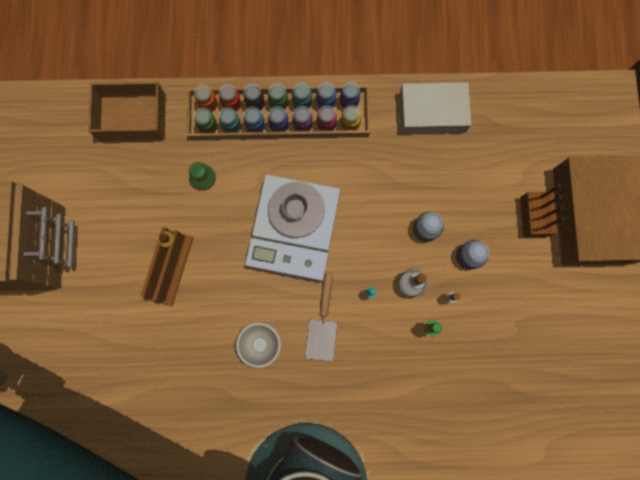

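View pics/s0.png

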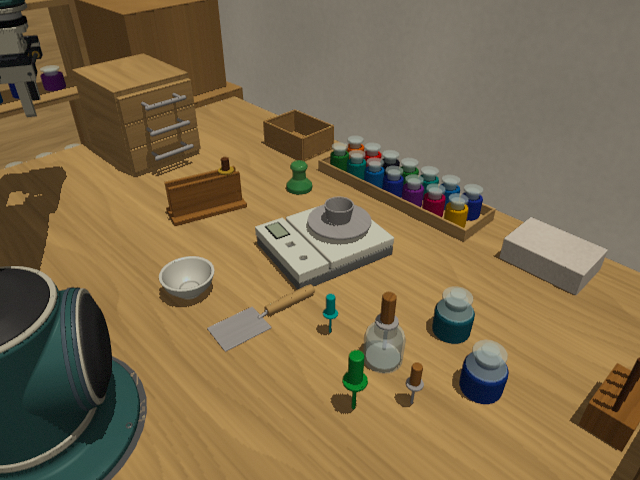

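The side and top views agree to a few mm. The stylus is the brown-handled one in the jar at (0.449, -0.259), collar at 0.080, at pixel (390,300) in the side view. The other three are the small brown, the green and the turquoise look-alikes. The current jaw yaw (65°) suits both the grasp and the rack, so I'm heading over.

{"method": "arm_command", "body": {"steps": [{"hand":0.2,"offset":[-0.9,0.65,0],"roll":0},{"hand":0.2,"offset":[-0.9,0.65,0],"roll":0},{"hand":0.2,"offset":[-0.9,0.65,0],"roll":0},{"hand":0.2,"offset":[-0.9,0.65,0],"roll":0},{"hand":0.2,"offset":[-0.9,0.65,0],"roll":0},{"hand":0.2,"offset":[-0.9,0.65,0],"roll":0},{"hand":0.2,"offset":[-0.9,0.65,0],"roll":0},{"hand":0.2,"offset":[-0.9,0.65,0],"roll":0},{"hand":0.2,"offset":[-0.9,0.65,0],"roll":0},{"hand":0.2,"offset":[-0.9,0.65,0],"roll":0},{"hand":0.2,"offset":[-0.9,0.65,0],"roll":0},{"hand":0.2,"offset":[-0.9,0.65,0],"roll":0}], "grip_force": 25}}

```text
time: 2.1
position: [0.336, 0.341, 0.2361]
orientation: [0.0, 0.843, 0.539, -0.0]
wrist_force: [0.1, -0.5, -0.1]
opening: 0.602
```

{"method": "arm_command", "body": {"steps": [{"hand":0.2,"offset":[-0.9,0.65,0],"roll":0},{"hand":0.2,"offset":[-0.9,0.65,0],"roll":0},{"hand":0.2,"offset":[-0.9,0.65,0],"roll":0},{"hand":0.2,"offset":[-0.9,0.65,0],"roll":0},{"hand":0.2,"offset":[-0.9,0.65,0],"roll":0},{"hand":0.2,"offset":[-0.9,0.65,0],"roll":0},{"hand":0.2,"offset":[-0.9,0.65,0],"roll":0},{"hand":0.2,"offset":[-0.9,0.65,0],"roll":0},{"hand":0.2,"offset":[-0.9,0.65,0],"roll":0},{"hand":0.2,"offset":[-0.9,0.65,0],"roll":0},{"hand":0.2,"offset":[-0.9,0.65,0],"roll":0},{"hand":0.2,"offset":[-0.9,0.65,0],"roll":0}]}}

```text
time: 3.1
position: [0.3868, 0.0666, 0.238]
orientation: [0.001, 0.842, 0.54, 0.003]
wrist_force: [-0.6, -0.6, 0.3]
opening: 0.601
```

{"method": "arm_command", "body": {"steps": [{"hand":0.2,"offset":[-0.9,0.65,0],"roll":0},{"hand":0.2,"offset":[-0.9,0.65,0],"roll":0},{"hand":0.2,"offset":[-0.9,0.65,0],"roll":0},{"hand":0.2,"offset":[-0.9,0.65,0],"roll":0},{"hand":0.2,"offset":[-0.9,0.65,0],"roll":0},{"hand":0.2,"offset":[-0.9,0.65,0],"roll":0},{"hand":0.2,"offset":[-0.9,0.65,0],"roll":0},{"hand":0.2,"offset":[-0.9,0.65,0],"roll":0},{"hand":0.2,"offset":[-0.9,0.65,0],"roll":0},{"hand":0.2,"offset":[-0.9,0.65,0],"roll":0},{"hand":0.2,"offset":[-0.9,0.65,0],"roll":0},{"hand":0.2,"offset":[-0.9,0.65,0],"roll":0}]}}

```text
time: 4.1
position: [0.4379, -0.2094, 0.2407]
orientation: [0.003, 0.842, 0.539, 0.006]
wrist_force: [-0.2, -0.3, 0.0]
opening: 0.6
```

```bash
cat >> h.py <<'E'
def tool(d):
    w,x,y,z=bot.observe()["orientation"]
    from scipy.spatial.transform import Rotation as Ro
    return Ro.from_quat([x,y,z,w]).inv().apply(d)
E
python3 - <<'E'
from h import *
c=optics.capture("wrist");save(c,"w1.png")
for l in ["stylus","stylus_handle","pot","jar_a"]: find(c,l)
p=bot.observe()["position"];print(p,tool(np.array([.449,-.259,.112])-p)*1000, pix(c,[.449,-.259,.135]))
E
```

```text
stylus 0.96 [ 0.413 -0.343  0.043] [189. 251.]
stylus 0.82 [ 0.337 -0.289  0.058] [191. 159.]
stylus 0.58 [ 0.446 -0.257  0.082] [275. 258.]
stylus 0.58 [ 0.42  -0.157  0.046] [361. 180.]
stylus_handle 0.79 [ 0.423 -0.153  0.064] [369. 183.]
stylus_handle 0.75 [ 0.408 -0.339  0.067] [180. 253.]
stylus_handle 0.75 [ 0.341 -0.288  0.096] [178. 167.]
stylus_handle 0.65 [ 0.442 -0.261  0.111] [264. 268.]
pot 0.83 [ 0.448 -0.256  0.   ] [285. 235.]
pot 0.39 [ 0.493 -0.013  0.049] [531. 187.]
jar_a 0.9 [ 0.574 -0.295  0.001] [302. 337.]
jar_a 0.57 [ 0.505 -0.399  0.004] [199. 325.]
[ 0.43779015 -0.20788358  0.24050762] [-42.57258035  30.15408538 128.57318837] [266.41447042 285.67583474]
```

View pics/w1.png

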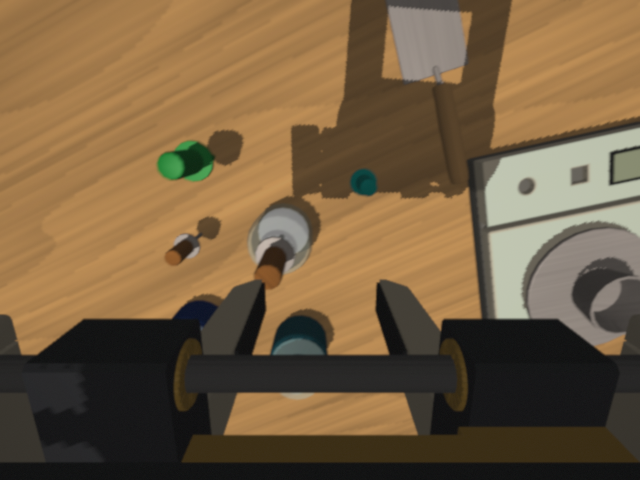

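The stylus handle top is at (267,278) in the wrist view, the open jar below it, and the jaws are clear of the neighbours.

{"method": "arm_command", "body": {"steps": [{"hand":0.2,"offset":[-0.7,0.47,0.4],"roll":0},{"hand":0.2,"offset":[-0.7,0.47,0.4],"roll":0},{"hand":0.2,"offset":[-0.7,0.47,0.4],"roll":0},{"hand":0.2,"offset":[0,0,0],"roll":0}]}}

```text
time: 4.68
position: [0.447, -0.2554, 0.2177]
orientation: [0.005, 0.841, 0.541, 0.007]
wrist_force: [-0.1, 0.4, -1.0]
opening: 0.595
```

```bash
python3 - <<'E'
from h import *
c=optics.capture("wrist");save(c,"w2.png")
for l in ["stylus","stylus_handle","pot"]: find(c,l)
p=bot.observe()["position"];print(p,tool(np.array([.446,-.258,.112])-p)*1000, pix(c,[.446,-.258,.135]))
E
```

```text
stylus 0.91 [ 0.423 -0.159  0.044] [408. 155.]
stylus 0.83 [ 0.409 -0.342  0.043] [216. 226.]
stylus 0.77 [ 0.335 -0.288  0.061] [225. 122.]
stylus 0.61 [ 0.449 -0.255  0.083] [320. 238.]
stylus_handle 0.82 [ 0.443 -0.257  0.11 ] [314. 242.]
stylus_handle 0.8 [ 0.423 -0.152  0.065] [422. 153.]
stylus_handle 0.76 [ 0.339 -0.288  0.098] [214. 127.]
stylus_handle 0.63 [ 0.446 -0.254  0.083] [320. 234.]
pot 0.88 [ 0.444 -0.258  0.003] [316. 212.]
pot 0.25 [ 0.448 -0.255  0.082] [320. 236.]
[ 0.44713521 -0.25393105  0.2197308 ] [ -4.94119805  -1.22159827 107.69337365] [315.16117668 257.43064048]
```

View pics/w2.png

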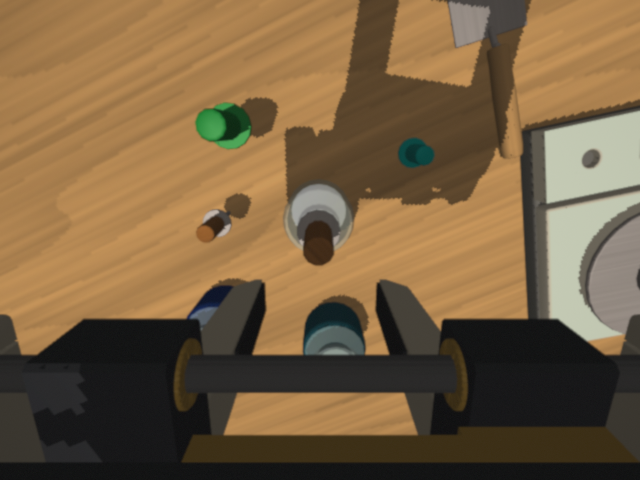

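```bash
python3 - <<'E'
from h import *
c=optics.capture("wrist")
r=ray(c,318.5,250,.135);print(r)
p=bot.observe()["position"];r[2]=.112
print(p,tool(r-p)*1000,c["cx"],tool([0,0,-1]))
E
```

```text
[ 0.44310031 -0.25261383  0.135     ]
[ 0.44717571 -0.2540104   0.21978527] [ -1.17839283  -6.1817018  107.6876109 ] 320.2746740244483 [-0.0071027  -0.01757378  0.99982034]
```

{"method": "arm_command", "body": {"steps": [{"hand":0.0,"offset":[-0.02,-0.03,0.77],"roll":0},{"hand":0.0,"offset":[-0.02,-0.03,0.77],"roll":0},{"hand":0.0,"offset":[-0.02,-0.03,0.77],"roll":0},{"hand":0.0,"offset":[-0.02,-0.03,0.77],"roll":0},{"hand":0.0,"offset":[-0.02,-0.03,0.77],"roll":0},{"hand":0.0,"offset":[-0.02,-0.03,0.77],"roll":0},{"hand":0.0,"offset":[-0.02,-0.03,0.5],"roll":0},{"hand":0.0,"offset":[0,0,0],"roll":0}]}}

```text
time: 5.6
position: [0.446, -0.2503, 0.119]
orientation: [0.01, 0.839, 0.544, 0.01]
wrist_force: [0.0, 0.6, -0.7]
opening: 0.5
```

{"method": "arm_command", "body": {"steps": [{"hand":0.0,"offset":[-0.2,0.04,0.35],"roll":0},{"hand":0.0,"offset":[0,0,0],"roll":0}]}}

```text
time: 5.77
position: [0.4456, -0.2541, 0.1127]
orientation: [0.01, 0.839, 0.544, 0.01]
wrist_force: [-0.2, -0.0, -0.2]
opening: 0.502
```

```bash
python3 - <<'E'
from h import *
for i in range(3):
    c=optics.capture("wrist");o=bot.observe();print(o["position"],o["orientation"])
save(c,"w3.png");print(tool([0,0,-1]))
find(c,"stylus_handle")
E
```

```text
[ 0.44597245 -0.25421156  0.11374855] [0.01070035 0.83877587 0.54426893 0.0105773 ]
[ 0.44610504 -0.25428645  0.11411946] [0.01091454 0.83881257 0.54420592 0.0106891 ]
[ 0.44615676 -0.25429251  0.11421053] [0.0109955  0.83881131 0.54420536 0.01073357]
[-0.00603926 -0.03012884  0.99952778]
stylus_handle 0.96 [ 0.342 -0.287  0.097] [153. 130.]
stylus_handle 0.94 [ 0.443 -0.26   0.115] [306. 317.]
stylus_handle 0.89 [ 0.405 -0.342  0.069] [151. 276.]
stylus_handle 0.68 [ 0.427 -0.155  0.067] [475. 175.]
```

View pics/w3.png

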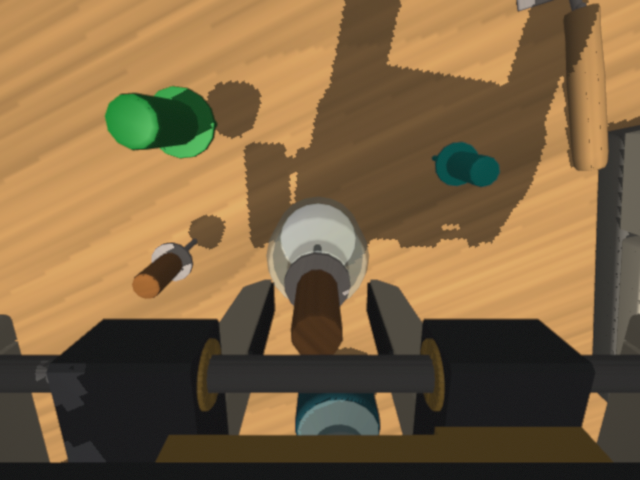

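{"method": "arm_command", "body": {"steps": [{"hand":-1,"offset":[0,0,0.05],"roll":0},{"hand":-1,"offset":[0,0,0],"roll":0},{"hand":-1,"offset":[0,0,0],"roll":0},{"hand":-1,"offset":[0,0,0],"roll":0},{"hand":-1,"offset":[0,0,0],"roll":0},{"hand":-1,"offset":[0,0,0],"roll":0}], "grip_force": 25}}

```text
time: 6.47
position: [0.4467, -0.2546, 0.1146]
orientation: [0.012, 0.839, 0.544, 0.011]
wrist_force: [-0.6, -0.7, -0.4]
opening: 0.231
```

Gripped at 21.5 mm. Next is a straight lift (compensating the 1.7° tilt), then over to the tare well.

{"method": "arm_command", "body": {"steps": [{"hand":-1,"offset":[0,0.02,-0.7],"roll":0},{"hand":-1,"offset":[0,0.02,-0.7],"roll":0},{"hand":-1,"offset":[0,0.02,-0.7],"roll":0},{"hand":-1,"offset":[0,0.02,-0.7],"roll":0},{"hand":-1,"offset":[0,0.02,-0.7],"roll":0},{"hand":-1,"offset":[0,0.02,-0.7],"roll":0},{"hand":-1,"offset":[0,0.02,-0.7],"roll":0}]}}

```text
time: 7.05
position: [0.445, -0.2542, 0.2158]
orientation: [0.01, 0.839, 0.544, 0.01]
wrist_force: [0.1, -0.6, -1.1]
opening: 0.23
```

```bash
python3 - <<'E'
from h import *
p=bot.observe();print(p["orientation"],p["opening"]);p=p["position"];print(p,tool(np.array([.495,-.017,p[2]])-p)*1000,tool([0,0,-1]))
E
```

```text
[0.00968704 0.83886248 0.54416181 0.01018939] 0.2300589911963635
[ 0.44496706 -0.25422045  0.21580281] [ 2.37009991e+02 -5.10203604e+01  1.58061050e-01] [-0.00655236 -0.02734155  0.99960468]
```

{"method": "arm_command", "body": {"steps": [{"hand":-1,"offset":[0.95,-0.21,0],"roll":0},{"hand":-1,"offset":[0.95,-0.21,0],"roll":0},{"hand":-1,"offset":[0.95,-0.21,0],"roll":0},{"hand":-1,"offset":[0.95,-0.21,0],"roll":0},{"hand":-1,"offset":[0.95,-0.21,0],"roll":0},{"hand":-1,"offset":[0.95,-0.21,0],"roll":0},{"hand":-1,"offset":[0.95,-0.21,0],"roll":0},{"hand":-1,"offset":[0.95,-0.21,0],"roll":0},{"hand":-1,"offset":[0.95,-0.21,0],"roll":0},{"hand":-1,"offset":[0.95,-0.21,0],"roll":0},{"hand":-1,"offset":[0.95,-0.21,0],"roll":0},{"hand":-1,"offset":[0.9,-0.21,0],"roll":0}]}}

```text
time: 8.05
position: [0.4937, -0.0197, 0.2279]
orientation: [0.015, 0.84, 0.542, 0.013]
wrist_force: [0.2, 0.3, -0.6]
opening: 0.235
```

```bash
python3 - <<'E'
from h import *
o=bot.observe();print(o["position"],tool([0,0,-1]))
for n in ("wrist","side","top"):
    c=optics.capture(n);print(n)
    for l in ["tare_well","units_well","stylus_tip","stylus"]: find(c,l)
    if n!="top":save(c,n+"4.png")
E
```

```text
[ 0.49369944 -0.01972979  0.22789178] [-0.00643733 -0.03942979  0.99920161]
wrist
tare_well 0.98 [ 0.491 -0.015  0.05 ] [323. 214.]
units_well 0.78 [0.506 0.032 0.05 ] [376. 207.]
stylus_tip 0.97 [ 0.494 -0.017  0.132] [323. 247.]
stylus_tip 0.83 [ 0.419 -0.158  0.003] [169. 197.]
stylus_tip 0.65 [ 0.412 -0.34   0.002] [ 25. 259.]
stylus_tip 0.58 [ 0.344 -0.288  0.002] [ 22. 183.]
stylus 0.91 [ 0.419 -0.157  0.046] [151. 206.]
side
tare_well 0.85 [ 0.496 -0.015  0.041] [304. 258.]
units_well 0.8 [0.503 0.029 0.042] [292. 246.]
stylus_tip 0.72 [ 0.408 -0.339  0.005] [411. 400.]
stylus_tip 0.66 [ 0.425 -0.159  0.001] [332. 332.]
stylus_tip 0.62 [ 0.492 -0.019  0.134] [303. 219.]
stylus 0.8 [ 0.336 -0.292  0.061] [355. 384.]
stylus 0.6 [ 0.495 -0.022  0.193] [305. 191.]
stylus 0.55 [ 0.411 -0.341  0.042] [415. 384.]
top
tare_well 0.69 [ 0.498 -0.015  0.048] [308. 260.]
units_well 0.87 [0.506 0.038 0.042] [285. 258.]
stylus 0.79 [ 0.339 -0.288  0.06 ] [432. 328.]
stylus 0.67 [ 0.421 -0.154  0.04 ] [370. 293.]
stylus 0.41 [ 0.411 -0.338  0.04 ] [451. 296.]
```

View pics/wrist4.png

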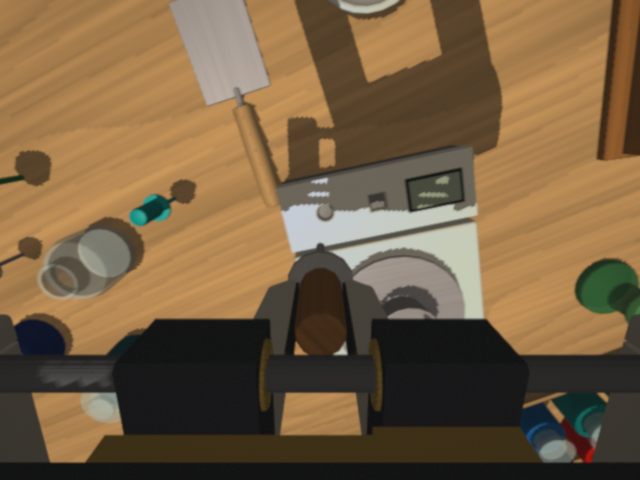

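```bash
python3 - <<'E'
from h import *
c=optics.capture("wrist")
w=ray(c,325,213,.043);t=ray(c,321,246,.135);print(w,t,tool(w-t)*1000)
s=optics.capture("side");save(s,"s5.png",(250,160,370,290),5)
E
```

```text
[ 0.4925933  -0.01435091  0.043     ] [ 0.49159428 -0.01875913  0.135     ] [ 3.86256868 -4.48593229 91.92054925]
```

View pics/s5.png

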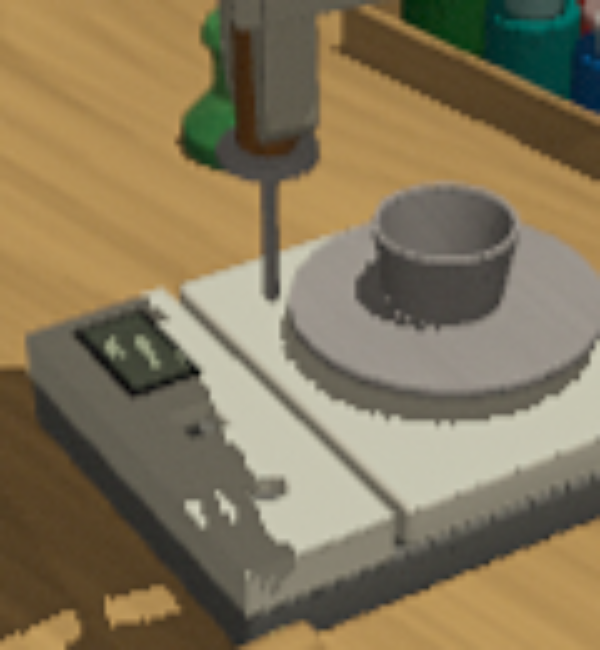

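```bash
python3 - <<'E'
from h import *
c=optics.capture("side")
print(ray(c,303.6,257.6,.044),ray(c,304.4,219.6,.135));o=bot.observe();print(o["position"],o["wrist_force"])
E
```

```text
[ 0.49409839 -0.01556351  0.044     ] [ 0.4915965  -0.02262272  0.135     ]
[ 0.49357853 -0.0208516   0.227161  ] [ 0.71674986 -0.49152746 -0.82899562]
```

{"method": "arm_command", "body": {"steps": [{"hand":-1,"offset":[0.07,-0.035,0.78],"roll":0},{"hand":-1,"offset":[0.07,-0.035,0.78],"roll":0},{"hand":-1,"offset":[0.07,-0.035,0.78],"roll":0},{"hand":-1,"offset":[0.07,-0.035,0.78],"roll":0},{"hand":-1,"offset":[0,0,0],"roll":0}]}}

```text
time: 9.37
position: [0.4963, -0.0151, 0.1637]
orientation: [0.015, 0.84, 0.542, 0.014]
wrist_force: [-0.3, -0.2, -1.2]
opening: 0.236
```

```bash
python3 - <<'E'
from h import *
o=bot.observe();print(o["position"],tool([0,0,-1]))
s=optics.capture("side");w=optics.capture("wrist")
for c in(s,w):
    find(c,"tare_well");find(c,"stylus_tip")
a=s["frame"][200:290,250:370];b=w["frame"][150:270,260:420]
cv2.imwrite("pics/c6.png",np.vstack([cv2.resize(a,(400,300)),cv2.resize(b,(400,300))])[...,::-1])
E
```

```text
[ 0.49632764 -0.01507494  0.16365875] [-0.00702763 -0.04135682  0.99911973]
tare_well 0.93 [ 0.493 -0.016  0.048] [304. 257.]
tare_well 0.57 [ 0.447 -0.252  0.002] [382. 355.]
stylus_tip 0.95 [ 0.409 -0.343 -0.   ] [412. 403.]
stylus_tip 0.77 [ 0.499 -0.014  0.068] [305. 246.]
stylus_tip 0.68 [ 0.346 -0.291 -0.001] [358. 408.]
stylus_tip 0.5 [ 0.428 -0.162  0.003] [334. 332.]
tare_well 0.88 [ 0.494 -0.012  0.048] [321. 233.]
tare_well 0.18 [ 0.444 -0.257  0.003] [ 58. 276.]
stylus_tip 0.86 [ 0.424 -0.159  0.004] [134. 216.]
stylus_tip 0.61 [ 0.496 -0.016  0.07 ] [317. 247.]
```

View pics/c6.png

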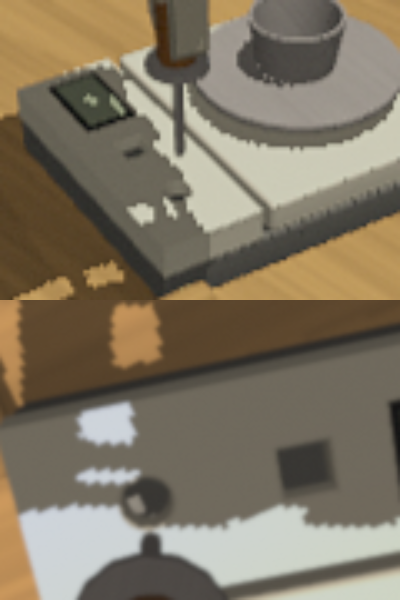

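The side crop (top) shows the tip at (304,246), just above the round well at (304,257). The wrist crop has the well at (319,230) and the tip at (320,246).

```bash
python3 - <<'E'
from h import *
zt=bot.observe()["position"][2]-.092
for n,a,b in(("wrist",(318.8,230),(320,246)),("side",(304.3,257),(304,246))):
    c=optics.capture(n);w=ray(c,*a,.044);t=ray(c,*b,zt);print(n,w,t,(w-t)*1000,tool(w-t)*1000)
E
```

```text
wrist [ 0.49396378 -0.01371571  0.044     ] [ 0.49603531 -0.01387342  0.07574362] [ -2.07152537   0.15771149 -31.74362338] [-0.98484778 -3.40708428 31.61321824]
side [ 0.49629705 -0.01513931  0.044     ] [ 0.49100298 -0.02077618  0.07574362] [  5.29406915   5.63686435 -31.74362338] [ 7.0474142   1.03488819 31.88607836]
```

```bash
python3 - <<'E'
from h import *
w=optics.capture("wrist");s=optics.capture("side")
def tri(a,b):
    A=[];B=[]
    for c,p in((w,a),(s,b)):
        o=-np.array(c["R"]).T@c["t"];d=ray(c,*p,0)-o;d/=np.linalg.norm(d);P=np.eye(3)-np.outer(d,d);A.append(P);B.append(P@o)
    return np.linalg.lstsq(np.vstack(A),np.hstack(B),rcond=None)[0]
W=tri((318.8,230),(304.3,257));T=tri((320,246),(304,246));print(W,T,(W-T)*1000,tool(W-T)*1000)
for z in(.068,.070,.072):
    print(z,(ray(s,304.3,257,.044)-ray(s,304,246,z))*1000,(ray(w,318.8,230,.044)-ray(w,320,246,z))*1000)
o=bot.observe();print(o["position"],o["time"])
save(w,"w7.png",(270,180,370,280),4)
E
```

```text
[ 0.49515165 -0.01441503  0.04350701] [ 0.49735963 -0.01446099  0.0693272 ] [ -2.20798278   0.04596475 -25.82019203] [-1.08734709 -3.19937646 25.69321474]
0.068 [ -1.66598296  -2.04250172 -24.        ] [ -4.59651866   1.2437103  -24.        ]
0.07 [  0.13163858  -0.05909791 -26.        ] [ -3.94310093   0.96187249 -26.        ]
0.072 [  1.92926013   1.9243059  -28.        ] [ -3.2896832    0.68003468 -28.        ]
[ 0.49741248 -0.01537338  0.16702668] 9.8667
```

View pics/w7.png

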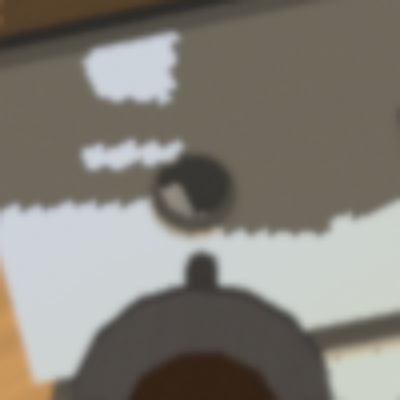

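{"method": "arm_command", "body": {"steps": [{"hand":-1,"offset":[-0.03,-0.09,0.6],"roll":0},{"hand":-1,"offset":[-0.03,-0.09,0.6],"roll":0},{"hand":-1,"offset":[0,0,0],"roll":0}]}}

```text
time: 10.12
position: [0.4946, -0.0153, 0.1411]
orientation: [0.017, 0.84, 0.542, 0.016]
wrist_force: [-0.2, -0.3, -1.7]
opening: 0.233
```

```bash
python3 - <<'E'
from h import *
s=optics.capture("side");w=optics.capture("wrist")
o=bot.observe();print(o["position"],o["wrist_force"],tool([0,0,-1]))
a=s["frame"][220:280,260:340];b=w["frame"][180:270,260:380]
cv2.imwrite("pics/c8.png",np.vstack([cv2.resize(a,(400,300)),cv2.resize(b,(400,300))])[...,::-1])
E
```

```text
[ 0.49523288 -0.01532388  0.14295432] [ 0.02656787 -0.08422177 -0.93208403] [-0.00925426 -0.04766887  0.99882032]
```

View pics/c8.png

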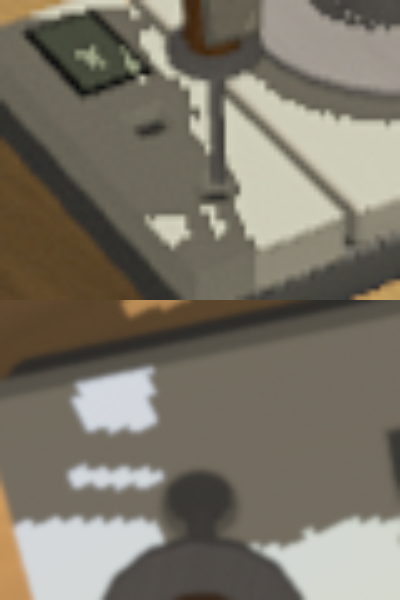

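The tip sits over the far side of the well, about 3 mm too far along tool +y. I'll shift -3 mm and descend into the well in small rows.

{"method": "arm_command", "body": {"steps": [{"hand":-1,"offset":[-0.03,-0.16,0],"roll":0},{"hand":-1,"offset":[0,0,0],"roll":0},{"hand":-1,"offset":[0,-0.02,0.25],"roll":0},{"hand":-1,"offset":[0,0,0],"roll":0}]}}

```text
time: 10.55
position: [0.4919, -0.0144, 0.1381]
orientation: [0.018, 0.84, 0.542, 0.017]
wrist_force: [0.2, 0.3, -0.8]
opening: 0.236
```

```bash
python3 - <<'E'
from h import *
w=optics.capture("wrist");s=optics.capture("side")
o=bot.observe();print(o["position"],o["wrist_force"],tool([0,0,-1]))
a=s["frame"][220:280,260:340];b=w["frame"][180:270,260:380]
cv2.imwrite("pics/c9.png",np.vstack([cv2.resize(a,(400,300)),cv2.resize(b,(400,300))])[...,::-1])
E
```

```text
[ 0.4922054  -0.01440451  0.13890263] [ 0.72742103 -0.35604516 -1.56099654] [-0.00983352 -0.04927242  0.99873697]
```

View pics/c9.png

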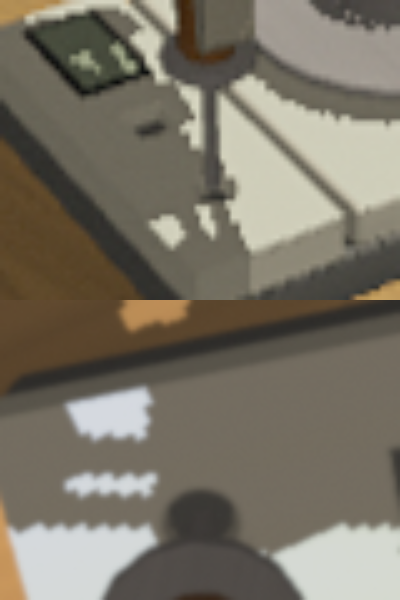

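{"method": "arm_command", "body": {"steps": [{"hand":-1,"offset":[-0.04,0.03,0.2],"roll":0},{"hand":-1,"offset":[0,0,0],"roll":0}]}}

```text
time: 10.82
position: [0.4928, -0.0155, 0.1349]
orientation: [0.018, 0.84, 0.542, 0.018]
wrist_force: [0.6, 0.3, -0.8]
opening: 0.227
```

{"method": "arm_command", "body": {"steps": [{"hand":-1,"offset":[0,0,0.12],"roll":0},{"hand":-1,"offset":[0,0,0],"roll":0}]}}

```text
time: 10.98
position: [0.4931, -0.0156, 0.1323]
orientation: [0.018, 0.84, 0.542, 0.018]
wrist_force: [-0.7, -0.4, 0.8]
opening: 0.231
```

{"method": "arm_command", "body": {"steps": [{"hand":-1,"offset":[0,0,0.12],"roll":0},{"hand":-1,"offset":[0,0,0],"roll":0}]}}

```text
time: 11.15
position: [0.4934, -0.0157, 0.1299]
orientation: [0.018, 0.84, 0.541, 0.018]
wrist_force: [-1.4, 0.2, 2.8]
opening: 0.229
```

{"method": "arm_command", "body": {"steps": [{"hand":-1,"offset":[0,0,0.12],"roll":0},{"hand":-1,"offset":[0,0,0],"roll":0}]}}

```text
time: 11.32
position: [0.4937, -0.0157, 0.128]
orientation: [0.019, 0.84, 0.542, 0.018]
wrist_force: [-2.1, -0.4, 3.3]
opening: 0.233
```

{"method": "arm_command", "body": {"steps": [{"hand":-1,"offset":[0,-0.03,0.13],"roll":0},{"hand":-1,"offset":[0,0,0],"roll":0},{"hand":-1,"offset":[0,0,0],"roll":0}]}}

```text
time: 11.57
position: [0.4944, -0.0158, 0.128]
orientation: [0.02, 0.84, 0.541, 0.02]
wrist_force: [-0.1, 1.5, 2.8]
opening: 0.23
```

{"method": "arm_command", "body": {"steps": [{"hand":-1,"offset":[0,-0.03,0.25],"roll":0},{"hand":-1,"offset":[0,0,0.05],"roll":0}]}}

```text
time: 11.73
position: [0.4961, -0.016, 0.1257]
orientation: [0.022, 0.84, 0.541, 0.022]
wrist_force: [-4.5, -0.1, 7.4]
opening: 0.233
```

```bash
python3 - <<'E'
from h import *
for i in range(2):
    w=optics.capture("side")
    o=bot.observe();print(o["position"],o["wrist_force"],tool([0,0,-1]))
find(w,"stylus_tip");find(w,"stylus_handle")
E
```

```text
[ 0.49604042 -0.01594056  0.12566585] [-1.04065368  0.13789234 13.75511063] [-0.01271978 -0.0606418   0.99807854]
[ 0.49616915 -0.01588992  0.12571823] [-1.86595568  0.9727226  12.89844851] [-0.01306548 -0.06085542  0.99806108]
stylus_tip 0.77 [ 0.408 -0.343  0.   ] [412. 404.]
stylus_tip 0.76 [ 0.497 -0.017  0.028] [305. 264.]
stylus_tip 0.72 [ 0.344 -0.292  0.003] [357. 408.]
stylus_tip 0.55 [ 0.494 -0.014  0.121] [302. 224.]
stylus_handle 0.82 [ 0.404 -0.336  0.068] [411. 372.]
stylus_handle 0.78 [ 0.422 -0.153  0.067] [328. 303.]
stylus_handle 0.59 [ 0.342 -0.288  0.091] [357. 367.]
stylus_handle 0.52 [ 0.495 -0.015  0.125] [303. 222.]
```

Pressed with about 14 N and the tip clearly inside the well, so the button is on its stop. Withdrawing straight up.

{"method": "arm_command", "body": {"steps": [{"hand":-1,"offset":[0,0.02,-0.35],"roll":0},{"hand":-1,"offset":[0.01,0.03,-0.5],"roll":0},{"hand":-1,"offset":[0.01,0.04,-0.6],"roll":0},{"hand":-1,"offset":[0.01,0.04,-0.7],"roll":0},{"hand":-1,"offset":[0.01,0.04,-0.7],"roll":0},{"hand":-1,"offset":[0.01,0.04,-0.7],"roll":0},{"hand":-1,"offset":[0.01,0.04,-0.7],"roll":0},{"hand":-1,"offset":[0.01,0.04,-0.7],"roll":0},{"hand":-1,"offset":[0,0,0],"roll":0}]}}

```text
time: 12.68
position: [0.4953, -0.0156, 0.2335]
orientation: [0.022, 0.84, 0.541, 0.022]
wrist_force: [0.5, -0.1, -0.1]
opening: 0.23
```

```bash
python3 - <<'E'
from h import *
s=optics.capture("side");find(s,"rack_free");find(s,"rack");find(s,"stamper")
o=bot.observe();p=o["position"];print(p,o["wrist_force"],tool([0,0,-1]),tool(np.array([.464,.322,p[2]])-p)*1000)
E
```

```text
rack 0.95 [ 0.495  0.317 -0.   ] [206. 209.]
stamper 0.69 [0.548 0.297 0.091] [226. 169.]
[ 0.49442803 -0.01549909  0.22914878] [-0.21296117  0.21941525 -1.82067055] [-0.01143961 -0.05626371  0.9983504 ] [ 294.80014688 -166.99691577   -6.03341952]
```

{"method": "arm_command", "body": {"steps": [{"hand":-1,"offset":[0.92,-0.52,-0.02],"roll":0},{"hand":-1,"offset":[0.92,-0.52,-0.02],"roll":0},{"hand":-1,"offset":[0.92,-0.52,-0.02],"roll":0},{"hand":-1,"offset":[0.92,-0.52,-0.02],"roll":0},{"hand":-1,"offset":[0.92,-0.52,-0.02],"roll":0},{"hand":-1,"offset":[0.92,-0.52,-0.02],"roll":0},{"hand":-1,"offset":[0.92,-0.52,-0.02],"roll":0},{"hand":-1,"offset":[0.92,-0.52,-0.02],"roll":0},{"hand":-1,"offset":[0.92,-0.52,-0.02],"roll":0},{"hand":-1,"offset":[0.92,-0.52,-0.02],"roll":0},{"hand":-1,"offset":[0.92,-0.52,-0.02],"roll":0},{"hand":-1,"offset":[0.92,-0.52,-0.02],"roll":0}]}}

```text
time: 13.88
position: [0.4669, 0.2444, 0.2149]
orientation: [0.018, 0.842, 0.539, 0.011]
wrist_force: [0.9, 0.3, -1.5]
opening: 0.232
```

{"method": "arm_command", "body": {"steps": [{"hand":-1,"offset":[0.92,-0.52,-0.02],"roll":0},{"hand":-1,"offset":[0.92,-0.52,-0.02],"roll":0},{"hand":-1,"offset":[0.8,-0.52,-0.02],"roll":0},{"hand":-1,"offset":[0,0,0],"roll":0}]}}

```text
time: 14.22
position: [0.458, 0.3107, 0.2093]
orientation: [0.017, 0.841, 0.54, 0.008]
wrist_force: [0.4, -0.6, -0.8]
opening: 0.23
```

```bash
python3 - <<'E'
from h import *
s=optics.capture("side");w=optics.capture("wrist");t=optics.capture("top")
for c in(s,w,t):
    find(c,"rack_free");find(c,"stylus_tip");find(c,"rack");find(c,"stamper")
o=bot.observe();p=o["position"];print(p,o["wrist_force"],tool([0,0,-1]))
a=s["frame"][120:240,120:280];b=w["frame"][60:330,140:500]
cv2.imwrite("pics/c10.png",np.vstack([cv2.resize(a,(400,300)),cv2.resize(b,(400,300))])[...,::-1])
E
```

```text
rack_free 0.93 [0.464 0.326 0.084] [187. 180.]
stylus_tip 0.97 [ 0.409 -0.342  0.001] [412. 403.]
stylus_tip 0.82 [ 0.43  -0.156  0.002] [332. 330.]
stylus_tip 0.75 [0.454 0.31  0.117] [185. 171.]
stylus_tip 0.68 [ 0.344 -0.291  0.002] [357. 407.]
rack 0.9 [0.494 0.313 0.003] [206. 209.]
stamper 0.71 [0.548 0.299 0.086] [226. 171.]
rack_free 0.75 [0.463 0.323 0.084] [339. 235.]
stylus_tip 0.66 [0.455 0.308 0.116] [318. 247.]
rack 0.88 [0.497 0.316 0.001] [343. 242.]
rack_free 0.7 [0.466 0.322 0.086] [155. 276.]
rack_free 0.59 [ 0.442 -0.257  0.002] [411. 284.]
rack 0.93 [0.496 0.316 0.002] [168. 267.]
stamper 0.67 [0.549 0.298 0.086] [166. 238.]
[0.45895701 0.30830458 0.21089292] [ 0.34263363 -0.2815675  -0.61023049] [ 0.00445216 -0.03949494  0.99920985]
```

View pics/c10.png

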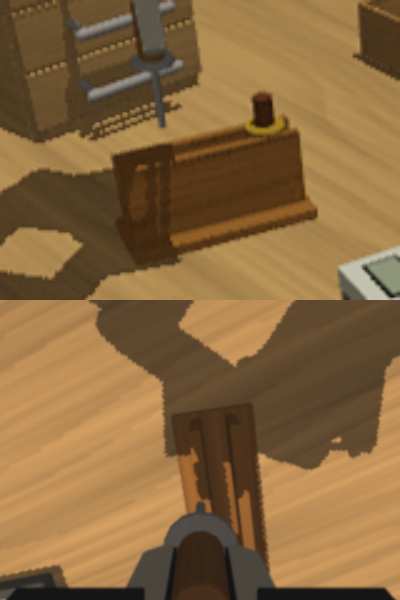

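The side crop shows the tip just in front of the rack's free end, and the wrist crop shows the gap about 16 mm to the right of the tip. That matches the landmark numbers. I've now used all 12 views, so I'll check by numbers from here.

{"method": "arm_command", "body": {"steps": [{"hand":-1,"offset":[0.42,-0.03,0.3],"roll":0},{"hand":-1,"offset":[0.42,-0.03,0.3],"roll":0},{"hand":-1,"offset":[0,0,0],"roll":0}]}}

```text
time: 15.22
position: [0.466, 0.3252, 0.198]
orientation: [0.018, 0.842, 0.539, 0.009]
wrist_force: [0.1, 0.4, -1.1]
opening: 0.231
```

```bash
cat > g.py <<'E'
from h import *
o=bot.observe();p=o["position"];print(p,o["wrist_force"],tool([0,0,-1]))
F=np.array([.4645,.3235,.085]);ny=np.array([.28,.96]);nx=np.array([-.96,.28])
for n in("wrist","side","wrist","side"):
    c=optics.capture(n)
    for l in("stylus_tip","rack_free","stylus"):
        for r in spotter.landmark_of(c,l):
            d=r["location"]-F
            if np.linalg.norm(d)<.12: print(n,l,round(r["score"],2),np.round(r["location"],4),"cross %.1f along %.1f"%(ny@d[:2]*1e3,nx@d[:2]*1e3))
print(bot.observe()["position"],bot.observe()["time"])
E
python3 g.py
```

```text
[0.46599006 0.32519436 0.19797297] [ 0.1186729   0.43698223 -1.05194337] [ 0.0034583  -0.0400279   0.99919258]
wrist stylus_tip 0.61 [0.4654 0.325  0.1032] cross 1.7 along -0.4
wrist rack_free 0.62 [0.463  0.3227 0.0882] cross -1.2 along 1.2
wrist stylus 0.66 [0.4661 0.326  0.1667] cross 2.8 along -0.8
wrist stylus 0.35 [0.4615 0.324  0.1988] cross -0.4 along 3.0
side stylus_tip 0.62 [0.4639 0.3229 0.109 ] cross -0.7 along 0.4
side rack_free 0.64 [0.4626 0.323  0.0838] cross -1.0 along 1.7
side stylus 0.71 [0.466  0.3224 0.1679] cross -0.6 along -1.7
wrist stylus_tip 0.95 [0.4648 0.3233 0.1057] cross -0.1 along -0.3
wrist rack_free 0.92 [0.4629 0.3238 0.0865] cross -0.2 along 1.6
wrist stylus 0.8 [0.4708 0.3246 0.1707] cross 2.8 along -5.7
side stylus_tip 0.76 [0.4632 0.3248 0.107 ] cross 0.9 along 1.6
side rack_free 0.83 [0.4627 0.3231 0.0856] cross -0.9 along 1.6
side stylus 0.72 [0.4678 0.3242 0.1672] cross 1.6 along -3.0
[0.46582848 0.3241263  0.19965861] 16.0167
```

Tip is centred over the gap to about 1 mm; descending.

{"method": "arm_command", "body": {"steps": [{"hand":-1,"offset":[-0.05,-0.03,0.6],"roll":0},{"hand":-1,"offset":[0,-0.025,0.6],"roll":0},{"hand":-1,"offset":[0,0,0],"roll":0}]}}

```text
time: 16.27
position: [0.4653, 0.3232, 0.1735]
orientation: [0.018, 0.842, 0.539, 0.01]
wrist_force: [0.0, 0.1, -0.4]
opening: 0.23
```

```bash
python3 g.py
```

```text
[0.46528314 0.32315928 0.17349417] [ 0.03564232  0.14790846 -0.44373104] [ 0.00173709 -0.04132152  0.99914439]
wrist stylus_tip 0.78 [0.4612 0.3232 0.0804] cross -1.2 along 3.1
wrist rack_free 0.71 [0.4646 0.3237 0.0865] cross 0.2 along -0.0
wrist stylus 0.68 [0.4674 0.3221 0.1413] cross -0.5 along -3.2
side stylus_tip 0.62 [0.4668 0.3225 0.0833] cross -0.3 along -2.5
side rack_free 0.63 [0.4643 0.3232 0.0861] cross -0.3 along 0.1
side stylus 0.44 [0.4674 0.3235 0.1455] cross 0.8 along -2.8
wrist stylus_tip 0.76 [0.4641 0.3257 0.0865] cross 2.0 along 1.0
wrist rack_free 0.6 [0.4647 0.3237 0.0856] cross 0.2 along -0.1
wrist stylus 0.74 [0.4676 0.3217 0.1474] cross -0.9 along -3.5
side stylus_tip 0.63 [0.4639 0.3237 0.0847] cross 0.0 along 0.6
side rack_free 0.94 [0.4652 0.3246 0.085 ] cross 1.3 along -0.4
side stylus 0.75 [0.4677 0.321  0.1447] cross -1.5 along -3.8
[0.46599967 0.32363161 0.17660146] 17.0667
```

{"method": "arm_command", "body": {"steps": [{"hand":-1,"offset":[0,-0.025,0.6],"roll":0},{"hand":-1,"offset":[0,-0.025,0.6],"roll":0},{"hand":-1,"offset":[0,-0.025,0.6],"roll":0},{"hand":-1,"offset":[0,0,0.3],"roll":0},{"hand":-1,"offset":[0,0,0],"roll":0}]}}

```text
time: 17.48
position: [0.4659, 0.3232, 0.1291]
orientation: [0.018, 0.842, 0.539, 0.011]
wrist_force: [0.1, 0.1, -0.8]
opening: 0.23
```

```bash
python3 g.py
```

```text
[0.4658647  0.32323483 0.12907703] [ 0.09092438  0.13480447 -0.76179165] [ 9.51792222e-05 -4.23639465e-02  9.99102241e-01]
wrist stylus_tip 0.95 [0.4647 0.3244 0.0377] cross 0.9 along 0.1
wrist stylus 0.55 [0.468  0.3228 0.0988] cross 0.3 along -3.6
side rack_free 0.82 [0.4636 0.3227 0.0846] cross -1.0 along 0.6
side stylus 0.49 [0.4655 0.3228 0.0995] cross -0.4 along -1.2
wrist stylus_tip 0.63 [0.4639 0.3243 0.0384] cross 0.6 along 0.8
wrist stylus 0.85 [0.4677 0.3242 0.1019] cross 1.6 along -2.9
side rack_free 0.56 [0.4646 0.3245 0.0863] cross 1.0 along 0.2
side stylus 0.7 [0.4686 0.3231 0.0989] cross 0.8 along -4.0
[0.46649984 0.32369694 0.13153517] 18.2833
```

{"method": "arm_command", "body": {"steps": [{"hand":-1,"offset":[0,-0.01,0.4],"roll":0},{"hand":-1,"offset":[0,0,0.1],"roll":0},{"hand":-1,"offset":[0,0,0],"roll":0}]}}

```text
time: 18.53
position: [0.4668, 0.3236, 0.1206]
orientation: [0.018, 0.842, 0.539, 0.013]
wrist_force: [0.2, -1.3, -0.5]
opening: 0.233
```

{"method": "arm_command", "body": {"steps": [{"hand":-1,"offset":[0,0,0.12],"roll":0},{"hand":-1,"offset":[0,0,0],"roll":0}]}}

```text
time: 18.7
position: [0.4669, 0.3236, 0.1179]
orientation: [0.018, 0.842, 0.539, 0.013]
wrist_force: [-0.0, -1.2, -0.3]
opening: 0.232
```

{"method": "arm_command", "body": {"steps": [{"hand":-1,"offset":[0,0,0.1],"roll":0},{"hand":-1,"offset":[0,0,0],"roll":0}]}}

```text
time: 18.87
position: [0.4674, 0.3237, 0.1181]
orientation: [0.018, 0.842, 0.539, 0.014]
wrist_force: [0.2, -0.3, -0.6]
opening: 0.23
```

{"method": "arm_command", "body": {"steps": [{"hand":-1,"offset":[0,0,0.1],"roll":0},{"hand":-1,"offset":[0,0,0],"roll":0}]}}

```text
time: 19.03
position: [0.468, 0.324, 0.1179]
orientation: [0.018, 0.842, 0.539, 0.015]
wrist_force: [0.3, 0.5, -0.6]
opening: 0.232
```

```bash
python3 g.py; python3 -c "
from h import *;o=bot.observe();print(o['position'],o['wrist_force'],tool([0,0,-1]))"
```

```text
[0.46796053 0.32402568 0.11787739] [ 0.27328595  0.48569572 -0.55663392] [-0.00533012 -0.04619266  0.99891833]
wrist stylus_tip 0.7 [0.467  0.3247 0.0223] cross 1.9 along -2.1
wrist stylus 0.84 [0.4695 0.3239 0.087 ] cross 1.8 along -4.7
wrist stylus 0.16 [0.5507 0.2995 0.0902] cross 1.1 along -89.5
side rack_free 0.93 [0.4655 0.3211 0.0829] cross -2.0 along -1.6
side stylus 0.6 [0.47   0.324  0.0848] cross 2.0 along -5.1
wrist stylus_tip 0.94 [0.4684 0.3232 0.0241] cross 0.8 along -3.8
wrist stylus 0.58 [0.4693 0.3239 0.087 ] cross 1.7 along -4.5
side rack_free 0.91 [0.467  0.3245 0.0843] cross 1.7 along -2.1
side stylus 0.49 [0.4699 0.3239 0.0859] cross 1.9 along -5.1
[0.46798608 0.32408    0.11760107] 19.8333
[0.46798608 0.32408    0.11760107] [0.15895162 0.47848371 5.04117135] [-0.00526917 -0.04610663  0.99892263]
```

5 N upward and the collar at 0.085–0.087: it is seated on the rails. Opening, waiting, then rising.

{"method": "arm_command", "body": {"steps": [{"hand":-0.2,"offset":[0,0,0],"roll":0},{"hand":0.1,"offset":[0,0,0],"roll":0},{"hand":0.1,"offset":[0,0,0],"roll":0},{"hand":0.1,"offset":[0,0,0],"roll":0},{"hand":0.1,"offset":[0,0,0],"roll":0}]}}

```text
time: 20.25
position: [0.4675, 0.3237, 0.116]
orientation: [0.018, 0.842, 0.539, 0.014]
wrist_force: [-0.5, -0.4, 0.8]
opening: 0.525
```

```bash
python3 g.py
```

```text
[0.46751868 0.32373382 0.11598556] [-0.50003869 -0.44043507  0.81025897] [-0.00346197 -0.04490855  0.9989851 ]
wrist stylus_tip 0.95 [0.4642 0.3223 0.0262] cross -1.2 along -0.0
wrist stylus_tip 0.69 [0.4683 0.3227 0.0872] cross 0.3 along -3.9
wrist stylus 0.94 [0.468  0.3243 0.0865] cross 1.7 along -3.1
side rack_free 0.65 [0.4665 0.3235 0.0887] cross 0.6 along -1.9
side stylus 0.45 [0.4705 0.3267 0.0873] cross 4.8 along -4.9
wrist stylus_tip 0.78 [0.464  0.3266 0.0238] cross 2.8 along 1.3
wrist stylus 0.64 [0.4666 0.3258 0.0908] cross 2.8 along -1.4
side rack_free 0.64 [0.4615 0.3213 0.0873] cross -3.0 along 2.3
side stylus 0.48 [0.4681 0.3225 0.0854] cross 0.0 along -3.7
[0.46761677 0.32380723 0.11626824] 21.05
```

{"method": "arm_command", "body": {"steps": [{"hand":0.2,"offset":[0,0.01,-0.4],"roll":0},{"hand":0.2,"offset":[0,0.025,-0.6],"roll":0},{"hand":0.2,"offset":[0,0.025,-0.7],"roll":0},{"hand":0.2,"offset":[0,0.025,-0.7],"roll":0},{"hand":0.2,"offset":[0,0.025,-0.7],"roll":0},{"hand":0.2,"offset":[0,0.025,-0.7],"roll":0},{"hand":0.2,"offset":[0,0.025,-0.7],"roll":0},{"hand":0.2,"offset":[0,0,0],"roll":0},{"hand":0.2,"offset":[0,0,0],"roll":0}]}}

```text
time: 21.8
position: [0.4666, 0.3239, 0.2186]
orientation: [0.018, 0.842, 0.539, 0.016]
wrist_force: [0.1, -0.6, 0.3]
opening: 0.6
```

```bash
python3 g.py; python3 - <<'E'
from h import *
s=optics.capture("side")
for l in ["pot","jar_a","cup","stamper","stylus_handle","stylus_tip"]: find(s,l)
E
```

```text
[0.46659449 0.32386416 0.21857086] [ 0.05384422 -0.59631774  0.31335007] [-0.00709561 -0.04716909  0.99886172]
wrist stylus 0.95 [0.4673 0.3248 0.0899] cross 2.0 along -2.3
side rack_free 0.83 [0.4646 0.3237 0.0846] cross 0.2 along -0.0
side stylus 0.89 [0.4704 0.3246 0.0869] cross 2.7 along -5.4
wrist stylus 0.98 [0.4678 0.3235 0.0878] cross 0.9 along -3.2
side rack_free 0.75 [0.4641 0.3214 0.0825] cross -2.1 along -0.2
[0.4664872  0.3237896  0.21755031] 22.6
pot 0.79 [ 0.446 -0.254  0.001] [383. 357.]
jar_a 0.97 [ 0.578 -0.302  0.001] [454. 330.]
jar_a 0.91 [ 0.51  -0.398 -0.   ] [482. 386.]
cup 0.87 [0.617 0.007 0.06 ] [340. 221.]
stamper 0.77 [0.548 0.3   0.09 ] [225. 169.]
stamper 0.16 [ 0.445 -0.252 -0.002] [381. 358.]
stylus_handle 0.79 [ 0.345 -0.289  0.091] [359. 366.]
stylus_handle 0.67 [ 0.405 -0.334  0.066] [411. 372.]
stylus_handle 0.66 [0.465 0.326 0.116] [185. 167.]
stylus_handle 0.61 [ 0.422 -0.152  0.066] [328. 303.]
stylus_tip 0.89 [ 0.408 -0.342  0.001] [412. 403.]
stylus_tip 0.78 [ 0.428 -0.156  0.003] [332. 330.]
```

```bash
python3 -c "
from rig import bot;print(bot.hand_in())"
```

```text
the job is handed in; nothing more can be done
None
```

I pressed the tare button with the stylus, hung it in the free half of the tool rack and handed the job in at about 22.7 s. No verdict was reported, so the results below are my own checks.

- **Tare press:** the wrist force reached about 13–14 N with the tip roughly 15 mm below the panel top, so the button should have been on its stop. I did not read the button joint itself. I then drew the stylus about 100 mm straight up; I did not check that the button had sprung back.
- **Stylus on the rack:** after release it measured 1–3 mm off the gap's middle line and 2–5 mm from `rack_free` along the rack. Height readings ran from 0.087 to 0.090 m for rails at 0.085 m. The top of that range is just over the 4 mm limit, but within the network's error of about 4 mm. The handle point sat within about 4 mm of straight above the collar, so the stylus is upright.
- **Other objects:** the pot, both jars, the cup and the stamper read within about 5 mm of where they started. The gripper had risen about 100 mm clear of the stylus.
- **Disagreements:** single network readings scattered by 2–5 mm. The side and wrist cameras disagreed by up to 7 mm on the tip position over the well until I triangulated the two views. The tool also drifted to a tilt of about 3.5°, which I compensated for.
- **Not checked by eye:** I used all 12 picture views before the hanging step, so the final state rests on network readings only.

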